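Shake up the primer tin on the press-to-run shaker

ROBOT

A 6-joint arm with a two-finger parallel gripper is mounted at the origin on the work surface. World frame = base frame: x ahead of the robot, y to its left, z up, the work surface at z = 0. Lengths are in m, angles in rad, forces in N, time in s.
With the tool pointing down it reaches from about 0.25 to 0.725 m from the base axis. Payload 4 kg.
Tool frame: the origin (TCP) lies on the centre line of the jaws, within the pads' length; the fingertips stand 14 mm ahead of it and the grasp point (between the pads) lies 5 mm behind it; z points along the fingers, x is the direction in which the jaws open and shut, and the axes are right-handed (so a half turn about z gives the same grasp; the last joint's range is limited). The gripper opens to 85 mm and grips with 20 to 120 N. Pads are 22 mm wide; open, the fingers measure 114 mm over their backs; the gripper's body (76 mm by 85 mm) begins 54 mm behind the grasp point. The pads swing forward as they close: fully open they stand 13 mm farther back than shut.
Start: joints at [-1.284, 0.241, 0.005, 1.335, 0, 1.571], TCP at [0.141, -0.48, 0.245] pointing down, gripper open.
Joint ranges: [-2.72, 2.72], [-1.05, 1.87], [-1.09, 1.28], [-1.99, 2.15], [-1.42, 1.44], [-3.14, 3.14]. Speed limits (rad/s): [2.79, 2.79, 3.14, 3.14, 3.14, 3.14].

INTERFACE

Orientations are given as a unit quaternion [x, y, z, w].
In Python, from workcell import bot gives the robot as it stands.
- The arm moves only by the tool play_rows, never from a script. Its argument "motion" is a list of rows, each an object with "fingers": the closure, from -1 (fully open) to 1 (shut), so that 0 is half open; "translation": the shift along the tool's x, y, z in cm, a list of three; "roll": the turn about the tool's z in degrees. A call has 1 to 20 rows; each row is the pose to reach, as a shift and turn from the pose commanded when the call began, along the tool's axes at that moment; what a row does not reach only later rows make up. A row lasts 1/12 s, in which the tool goes at most 41.7 mm and 7.16 degrees, less where a joint would pass 70% of its speed; a pose out of reach is approached as far as the arm can. A call with a gripper value outside its range is refused whole. The fingers move at their own pace and stop on an object; the grip force is fixed at half the most. Time passes only in rows, so rows that repeat a pose let the fingers close. It gives the time, the measured TCP pose, the force and the opening at its end, in the units of the state.
- bot.get_obs(): the state, without advancing time (a new reading comes with each control period).
- bot.camera(name): name is "scene" or "top" or "wrist"; returns a dict with "pixels" (480x640x3 uint8, red, green, blue), "intrinsics" (3x3 intrinsics, pixels), "world_to_cam" (4x4, takes a point from world to camera coordinates). Camera axes: x right, y down, z forward; pixel columns grow to the right and rows downward; lengths in m; the calibration is good to about 2 mm. A picture is of the moment at which its call begins. There is no depth.
- bot.job_done(): hands the job in, once; it reports no verdict.
The state is a dict: "clock": time; "joint_pos": joint angles; "joint_vel": joint speeds; "tau": joint torques, N m; "eef_pos": TCP position; "tool_rot": TCP orientation; "ft_force": force on the tool from outside, world axes, zero at the start; "ft_torque": the same for the moment, N m; "grip_width": finger opening in m.
Only numpy, scipy, OpenCV 4.12 (cv2) and the standard library are available. Lean on these libraries where they do the work, as an engineer would, in place of code of your own. Each camera call takes 0.05 s, during which the arm holds its last target. There are 200 camera calls.

TASK

Lift the oblong primer tin out of its galvanized holder, stand it down elsewhere and let go of it so that you can take it by its two narrow ends. Holding it so, push it down between the shaker's side plates until the sprung pad is fully down, keep it fully down for two seconds, then stand the tin gently, upright, on the floor of the red tray and leave it there. Never drop the tin or tip it over, and leave the four pieces of steel lying near the chute where they are.

Things in the scene. Friction and masses are not known exactly. Their poses are not given: they have to be found in the camera images.
- tin: Closed oblong tin, silver with orange panels on the broad sides and a flush brass plug in its flat top: 60 (own x) x 40 (own y) x 110 mm high, 0.3 to 0.6 kg. Origin: centre of its underside. Narrow ends face +-x (60 mm apart), broad sides +-y (40 mm apart); same when turned half round. At the start it stands in the holder, x along the holder's x.
- holder: Fixed galvanized holder; the tin stands on its 110 x 84 x 3 mm base. Two cheeks, 34 mm wide (y) and 4 mm thick, stand at x = +-35 mm, 3 mm off the tin's narrow ends, 103 mm high, so the tin stands only 10 mm above them: no room for fingers at the narrow ends. The +-y sides are open: grip the tin across its broad sides and draw it straight up. Origin: centre of underside.
- shaker: Fixed blue shaker, 130 (x) x 150 (y) mm, top at 34 mm. Two side plates, 48 mm long (x), 5 mm thick, at y = +-28.5 mm, 52 mm apart inside, rise to 138 mm; the pad lies between. The tin goes in from above, its x along the shaker's x, 6 mm free per broad side. Ends +-x are open for fingers; fingers on the broad sides would hit the plates before the pad is down. Origin: centre of underside.
- pad_top (a point): Centre of the top of the shaker's black rubber pad (68 mm in x by 44 mm in y), over the middle of the shaker; 48 mm above the work surface when up, 36 mm when fully down.
- shaker_pad (a joint): Pad travel in m: 0 up (rest), 0.012 fully down on its stop. Spring: about 7 N to start it moving, about 15 N at the bottom (tin's weight included); the tin's weight alone does not move it and it springs back up when freed.
- tray: Fixed shallow red steel tray, 150 (x) x 130 (y) x 16 mm, walls and floor 3 mm (floor 3 mm above the work surface). Origin: centre of its underside.
- angle_offcut: Rusty steel angle offcut lying loose, 130 x 45 x 45 mm, origin under its centre. Leave it alone.
- tube_stub: Bright square steel tube stub lying loose, 80 x 40 x 40 mm, origin under its centre. Leave it alone.
- floor_pin: Yellow-painted floor pin standing on its 60 mm flange, 80 mm high, origin under its centre. Leave it alone.
- corner_bracket: Welded blue-grey corner bracket, 80 x 60 x 70 mm, origin under its centre. Leave it alone.
Things that resemble listed ones, but are neither listed nor needed, are in the scene too. What is meant by the tin is not green, and is the larger of those in its own colour. What is shaped like the holder but brown or yellow is not meant.

How it is judged:
On the way, in this order (a step that is already met when the one before it is completed fails the run):
1. the tin is out of the holder, standing upright and at rest away from it, let go (horizontal distance between tin and holder above 0.08 m and contact force between the fingers and tin below 0.1 N and linear speed of tin below 0.02 m/s and angle between tin's own z axis and vertical below 0.1 rad), for 0.2 s.
2. the tin, upright and held between the fingers, presses the pad fully down (10.5 of 12 mm or more) and keeps it there (value of joint shaker_pad above 0.0105 m and horizontal distance between tin and pad_top below 0.015 m and z of tin in the frame of pad_top between -0.004 and 0.004 m and angle between tin's own z axis and vertical below 0.12 rad and contact force between the fingers and tin above 1 N and z of the grasp point in the frame of tin below 0.118 m), for 1.5 s.
At the end, for the whole second after the job is handed in: The tin stands upright (within 0.08 rad) and at rest on the floor of the red tray (underside within 5 mm of the floor, its middle inside the tray), let go, and the shaker's pad is back up (within 2 mm) (x of tin in the frame of tray between -0.06 and 0.06 m and y of tin in the frame of tray between -0.05 and 0.05 m and z of tin in the frame of tray between 0 and 0.008 m and angle between tin's own z axis and vertical below 0.08 rad and linear speed of tin below 0.02 m/s and contact force between the fingers and tin below 0.1 N and value of joint shaker_pad below 0.002 m); the robot touches nothing.
It fails at once if the tin is dropped (over 0.5 m/s while not held) (linear speed of tin above 0.5 m/s and contact force between the fingers and tin below 0.1 N).
It fails at once if the tin is tipped over (leans more than 0.6 rad) (angle between tin's own z axis and vertical above 0.6 rad).
It fails at once if the angle offcut, tube stub, floor pin or corner bracket is pushed more than 20 mm (distance of any of angle_offcut, tube_stub, floor_pin, corner_bracket from where it was at the start of the episode above 0.02 m).
It also fails if it takes over 72 s, if anything falls off the work surface, if the arm or the gripper's body presses on something with over 40 N, if the wrist force passes 120 N, or if a joint passes its speed limit or range.

## Working session

There is one attempt and no reset: what is moved stays moved. The work goes in short steps, Python scripts to look and compute and a tool call to move; the robot and the scene stay as the last step left them, time stands still between calls to the robot, and variables do not carry over. Pictures are saved under pics/ and viewed, about 8 in all and at most 12, crops included, and the job is handed in when it is done.

Besides the shell and the picture viewer there is one more tool, called after "Emit:" by a JSON object that holds its "method" and its "body". play_rows: Moves the arm, as the interface text tells. Its arguments: {"type":"object","properties":{"motion":{"type":"array","items":{"type":"object","properties":{"fingers":{"type":"number"},"translation":{"type":"array","items":{"type":"number"}},"roll":{"type":"number"}}}}},"required":["motion"]}

```bash
mkdir -p pics; ls; python3 - <<'E'
from workcell import bot
import cv2,numpy as np
np.set_printoptions(precision=4,suppress=True)
o=bot.get_obs();print(o['clock'],o['eef_pos'],o['tool_rot'],o['grip_width'])
for n in ['scene','top','wrist']:
    c=bot.camera(n);cv2.imwrite(f'pics/{n}0.png',c['pixels'][:,:,::-1])
    np.savez(f'pics/{n}0.npz',K=c['intrinsics'],T=c['world_to_cam'])
    print(n,c['intrinsics'][0],c['intrinsics'][1,2],(-c['world_to_cam'][:3,:3].T@c['world_to_cam'][:3,3]))
E
```

```text
pics
0.0 [ 0.1413 -0.479   0.2444] [ 0.8009 -0.5988 -0.0008 -0.0006] 0.08566896766702928
scene [522.5845   0.     328.1953] 242.52041393193508 [1.1253 0.2956 0.9678]
top [589.2856   0.     316.3642] 232.80949919992034 [ 0.2915 -0.0644  1.4508]
wrist [364.8439   0.     313.8534] 241.16691091400048 [ 0.207  -0.4603  0.3726]
```

View pics/top0.png

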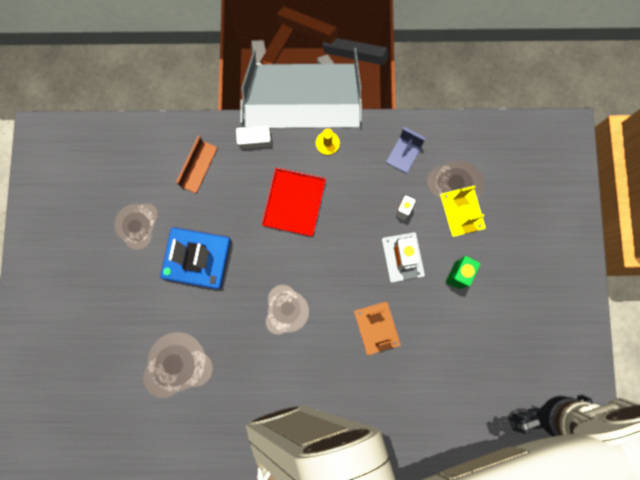

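View pics/scene0.png

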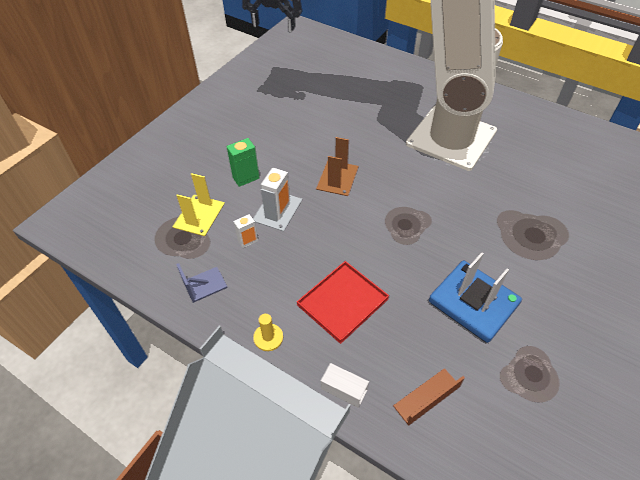

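Top view (up = +x, left = +y): tin in the grey holder at (405,252), shaker at (196,258), tray at (295,202). The brown and yellow holders, the green tin and the small tin are decoys. In the scene view, tin is at (275,190), shaker (475,300), tray (343,300).

```bash
cat > h.py <<'E'
import cv2,numpy as np
np.set_printoptions(precision=4,suppress=True)
def load(n):
    z=np.load(f'pics/{n}.npz');return cv2.imread(f'pics/{n}.png'),z['K'],z['T']
def snap(bot,n,s):
    c=bot.camera(n);cv2.imwrite(f'pics/{s}.png',c['pixels'][:,:,::-1]);np.savez(f'pics/{s}.npz',K=c['intrinsics'],T=c['world_to_cam'])
    return load(s)
def ray(p,K,T):
    R=T[:3,:3];return -R.T@T[:3,3],R.T@np.linalg.inv(K)@[p[0],p[1],1]
def onz(p,K,T,z):
    c,d=ray(p,K,T);return c+d*(z-c[2])/d[2]
def tri(p,A,q,B):
    c1,d1=ray(p,*A);c2,d2=ray(q,*B)
    s=np.linalg.lstsq(np.c_[d1,-d2],c2-c1,rcond=None)[0]
    a,b=c1+d1*s[0],c2+d2*s[1];return (a+b)/2,np.linalg.norm(a-b)
def proj(P,K,T):
    v=K@(T[:3,:3]@P+T[:3,3]);return v[:2]/v[2]
def blobs(im,lo,hi,amin=20,roi=None):
    m=cv2.inRange(cv2.cvtColor(im,cv2.COLOR_BGR2HSV),np.array(lo),np.array(hi))
    if roi: k=np.zeros_like(m);x0,y0,x1,y1=roi;k[y0:y1,x0:x1]=1;m=m*k
    cs=cv2.findContours(m,cv2.RETR_EXTERNAL,cv2.CHAIN_APPROX_NONE)[0]
    return sorted([c for c in cs if cv2.contourArea(c)>=amin],key=cv2.contourArea,reverse=True)
def cen(c):
    m=cv2.moments(c);return np.array([m['m10']/m['m00'],m['m01']/m['m00']])
def rect(c,K,T,z):
    P=np.array([onz(p,K,T,z)[:2] for p in c.reshape(-1,2)],np.float32)
    (x,y),(w,h),a=cv2.minAreaRect(P);return np.round([x,y,w,h,a],4)
E
python3 - <<'E'
from h import *
t,*A=load('top0');s,*B=load('scene0')
pl=([18,120,120],[32,255,255])
for n,im,roi in(('top',t,(390,235,425,265)),('scene',s,(262,165,292,190))):
    for c in blobs(im,*pl,8,roi):print(n,cen(c),cv2.contourArea(c))
try:
    print('tin top',tri(cen(blobs(t,*pl,8,(390,235,425,265))[0]),A,cen(blobs(s,*pl,8,(262,165,292,190))[0]),B))
except Exception as e:print(e)
c=blobs(t,[0,150,100],[6,255,255],500)[0];print('tray',rect(c,*A,.016),cen(c))
c=blobs(t,[100,120,60],[120,255,255],500)[0];print('shaker',rect(c,*A,.034))
e=[]
for im,x,y,w in((t,375,225,60),(t,150,220,90),(s,240,155,70),(s,425,245,100)):
    e.append(cv2.resize(im[y:y+w*3//4,x:x+w],(400,300),interpolation=cv2.INTER_CUBIC))
cv2.imwrite('pics/c1.png',np.vstack([np.hstack(e[:2]),np.hstack(e[2:])]))
E
```

```text
top [408.5859 250.651 ] 64.0
list index out of range
tray [ 0.6125  0.016   0.1311  0.1522 77.4702] [293.6016 201.7853]
shaker [ 0.4696  0.2534  0.151   0.1299 79.9225]
```

View pics/c1.png

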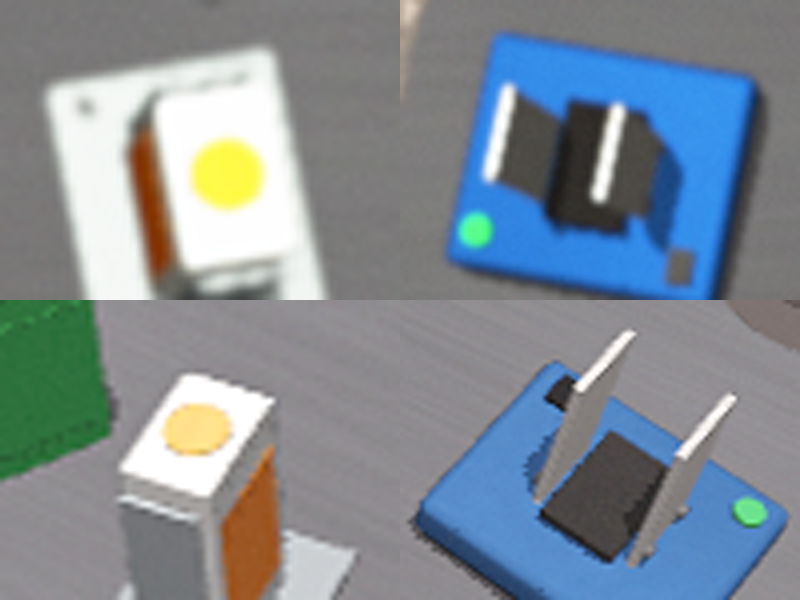

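Crops: tin's top with brass plug, broad (orange) side facing +y, long axis roughly image-vertical; the shaker's plates run likewise, pad between and clear.

```bash
python3 - <<'E'
from h import *
t,*A=load('top0');s,*B=load('scene0')
a=cen(blobs(t,[18,120,120],[32,255,255],8,(390,235,425,265))[0])
b=[(cen(c),cv2.contourArea(c)) for c in blobs(s,[8,60,180],[30,255,255],8,(262,160,292,186))];print(b)
P,e=tri(a,A,b[0][0],B);print('tin top',P,e)
for lo in(235,245,251):
    c=blobs(t,[0,0,lo],[180,25,255],30,(380,225,430,285))
    if c:print(lo,rect(c[0],*A,.113))
c=blobs(t,[0,0,200],[180,40,255],500,(375,225,430,290))
if c:print('holder',rect(cv2.convexHull(c[0]),*A,.003))
# plates: tops at .138
for c in blobs(t,[0,0,200],[180,40,255],10,(160,230,230,285)):print('plate',rect(c,*A,.138))
cs=[cen(c) for c in blobs(t,[0,0,200],[180,40,255],10,(160,230,230,285))]
cc=[cen(c) for c in blobs(s,[0,0,225],[180,40,255],10,(450,245,520,310))];print(cc)
if len(cc)==2:
    for p in cs:
        for q in cc:print(tri(p,A,q,B))
E
```

```text
[(array([273.8928, 177.0326]), 71.5)]
tin top [ 0.4752 -0.253   0.1136] 0.00012483453724131685
235 [ 0.4638 -0.2562  0.0964  0.0418 10.3216]
245 [ 0.4765 -0.2533  0.06    0.0387  9.6719]
251 [ 0.475  -0.2534  0.0555  0.0379  9.2552]
holder [ 0.4755 -0.254   0.1112  0.0846 10.1997]
plate [ 0.4649  0.2277  0.0058  0.0464 80.6657]
plate [ 0.4763  0.2836  0.0057  0.0461 79.8302]
[array([501.1088, 276.2721]), array([475.5887, 259.9858])]
(array([0.4641, 0.259 , 0.1099]), np.float64(0.05076153310700023))
(array([0.4661, 0.2275, 0.1375]), np.float64(0.00022660491493919544))
(array([0.4757, 0.2837, 0.1373]), np.float64(0.000379508368622848))
(array([0.4789, 0.2519, 0.1688]), np.float64(0.0485864848394026))
```

Emit:
{"method": "play_rows", "body": {"motion": [{"fingers": -1, "translation": [-2, -6.4, 0], "roll": 1}, {"fingers": -1, "translation": [-3, -9.6, 0], "roll": 2}, {"fingers": -1, "translation": [-4, -12.8, 0], "roll": 3}, {"fingers": -1, "translation": [-5, -16, 0], "roll": 4}, {"fingers": -1, "translation": [-6, -19.2, 0], "roll": 5}, {"fingers": -1, "translation": [-7, -22.4, 0], "roll": 6}, {"fingers": -1, "translation": [-8, -25.6, 0], "roll": 6.5}, {"fingers": -1, "translation": [-9, -28.8, 0], "roll": 6.5}, {"fingers": -1, "translation": [-10, -32, 0], "roll": 6.5}, {"fingers": -1, "translation": [-11, -35, 0], "roll": 6.5}, {"fingers": -1, "translation": [-12.2, -38.4, 0], "roll": 6.5}, {"fingers": -1, "translation": [-12.2, -38.4, 0], "roll": 6.5}, {"fingers": -1, "translation": [-12.2, -38.4, 0], "roll": 6.5}, {"fingers": -1, "translation": [-12.2, -38.4, 0], "roll": 6.5}]}}

```text
clock: 1.32
eef_pos: [0.4748, -0.2537, 0.2448]
tool_rot: [0.766, -0.643, -0.001, 0.0]
ft_force: [-0.5, -0.3, 0.4]
grip_width: 0.0853
```

```bash
cat >> h.py <<'E'
from scipy.spatial.transform import Rotation as Ro
def delta(o,xyz,yaw):
    "cm along tool axes, roll deg, to bring TCP to xyz with tool x at world yaw (deg)"
    R=Ro.from_quat(o['tool_rot']).as_matrix();cur=np.degrees(np.arctan2(R[1,0],R[0,0]))
    return np.round(100*R.T@(np.array(xyz)-o['eef_pos']),2),np.round(-((yaw-cur+180)%360-180),2)
def st(o):
    R=Ro.from_quat(o['tool_rot']).as_matrix()
    print('t',o['clock'],'tcp',np.array(o['eef_pos']),'yaw',np.degrees(np.arctan2(R[1,0],R[0,0])).round(2),'zax',R[:,2],'F',np.array(o['ft_force']),'w',o['grip_width'],'j6',np.degrees(o['joint_pos'][5]).round(1))
E
python3 - <<'E'
from h import *
from workcell import bot
o=bot.get_obs();st(o);print(delta(o,[.475,-.2534,.072],-80))
im,*C=snap(bot,'wrist','w1')
print('expected plug px',proj(np.array([.4752,-.2534,.113]),*C))
for c in blobs(im,[15,60,120],[35,255,255],60)[:4]:print(cen(c),cv2.contourArea(c),onz(cen(c),*C,.113))
E
```

```text
t 1.3167 tcp [ 0.4748 -0.2537  0.2448] yaw -80.03 zax [-0.0015  0.0003 -1.    ] F [-0.5048 -0.2504  0.4105] w 0.08533395145415829 j6 141.9
(array([-0.02, -0.05, 17.28]), np.float64(-0.03))
expected plug px [313.0216 234.9276]
[490.7283 119.4154] 10594.5 [ 0.5755 -0.3578  0.113 ]
[311.1361 236.9929] 1032.5 [ 0.4734 -0.2523  0.113 ]
[342.2571  79.0127] 472.0 [ 0.5829 -0.2541  0.113 ]
[471.0326 311.3511] 348.0 [ 0.4357 -0.3857  0.113 ]
```

View pics/w1.png

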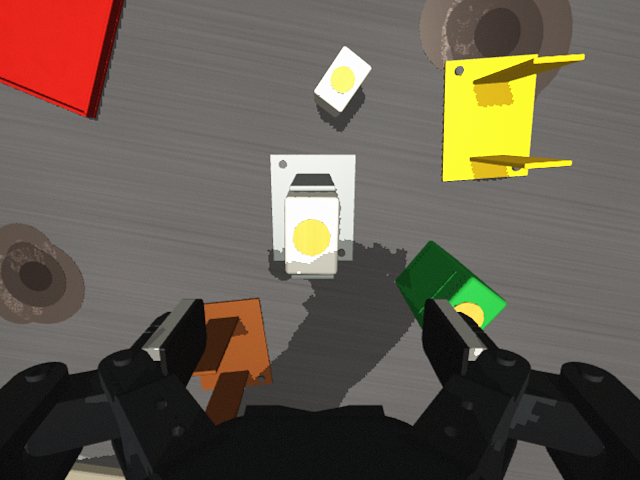

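Wrist view: tin's plug at (311,237), fingers straddle clear of the green tin (at 450,290). The position agrees within 2 mm. Descend and grip.

Emit:
{"method": "play_rows", "body": {"motion": [{"fingers": -1, "translation": [0, 0, 2.5], "roll": 0}, {"fingers": -1, "translation": [0, 0, 5], "roll": 0}, {"fingers": -1, "translation": [0, 0, 7.5], "roll": 0}, {"fingers": -1, "translation": [0, 0, 10], "roll": 0}, {"fingers": -1, "translation": [0, 0, 12], "roll": 0}, {"fingers": -1, "translation": [0, 0, 14], "roll": 0}, {"fingers": -1, "translation": [0, 0, 15.5], "roll": 0}, {"fingers": -1, "translation": [0, 0, 16.5], "roll": 0}, {"fingers": -1, "translation": [0, 0, 17.2], "roll": 0}, {"fingers": -1, "translation": [0, 0, 17.2], "roll": 0}, {"fingers": 1, "translation": [0, 0, 17.2], "roll": 0}, {"fingers": 1, "translation": [0, 0, 17.2], "roll": 0}, {"fingers": 1, "translation": [0, 0, 17.2], "roll": 0}, {"fingers": 1, "translation": [0, 0, 17.2], "roll": 0}, {"fingers": 1, "translation": [0, 0, 17.2], "roll": 0}, {"fingers": 1, "translation": [0, 0, 17.2], "roll": 0}, {"fingers": 1, "translation": [0, 0, 17.2], "roll": 0}, {"fingers": 1, "translation": [0, 0, 17.2], "roll": 0}, {"fingers": 1, "translation": [0, 0, 17.2], "roll": 0}, {"fingers": 1, "translation": [0, 0, 17.2], "roll": 0}]}}

```text
clock: 3.03
eef_pos: [0.476, -0.2539, 0.0744]
tool_rot: [0.766, -0.643, 0.001, -0.0]
ft_force: [-0.6, 1.9, 6.2]
grip_width: 0.0395
```

Emit:
{"method": "play_rows", "body": {"motion": [{"fingers": 1, "translation": [0, 0, -0.5], "roll": 0}, {"fingers": 1, "translation": [0, 0, -1.2], "roll": 0}, {"fingers": 1, "translation": [0, 0, -2.2], "roll": 0}, {"fingers": 1, "translation": [0, 0, -3.4], "roll": 0}, {"fingers": 1, "translation": [0, 0, -4.6], "roll": 0}, {"fingers": 1, "translation": [0, 0, -5.8], "roll": 0}, {"fingers": 1, "translation": [0, 0, -7], "roll": 0}, {"fingers": 1, "translation": [0, 0, -8.2], "roll": 0}, {"fingers": 1, "translation": [0, 0, -9.4], "roll": 0}, {"fingers": 1, "translation": [0, 0, -10.6], "roll": 0}, {"fingers": 1, "translation": [0, 0, -11.8], "roll": 0}, {"fingers": 1, "translation": [0, 0, -13], "roll": 0}, {"fingers": 1, "translation": [0, 0, -14], "roll": 0}, {"fingers": 1, "translation": [0, 0, -14.7], "roll": 0}, {"fingers": 1, "translation": [0, 0, -15], "roll": 0}, {"fingers": 1, "translation": [0, 0, -15], "roll": 0}, {"fingers": 1, "translation": [0, 0, -15], "roll": 0}]}}

```text
clock: 4.45
eef_pos: [0.475, -0.2538, 0.2229]
tool_rot: [0.766, -0.643, -0.0, 0.0]
ft_force: [0.1, -0.8, -4.8]
grip_width: 0.0394
```

```bash
python3 - <<'E'
from h import *
from workcell import bot
o=bot.get_obs();st(o);print(delta(o,[.45,-.05,o['eef_pos'][2]],-60))
im,*C=snap(bot,'scene','s2');t,*D=snap(bot,'top','t2')
cv2.imwrite('pics/c2.png',cv2.resize(im[90:290,180:400],(660,600),interpolation=cv2.INTER_CUBIC))
E
```

```text
t 4.45 tcp [ 0.475  -0.2538  0.2229] yaw -80.07 zax [-0.0007  0.0004 -1.    ] F [ 0.0553 -0.8409 -4.7765] w 0.03943435372222976 j6 142.0
(array([-20.51,  -1.05,   0.01]), np.float64(-20.07))
```

View pics/c2.png

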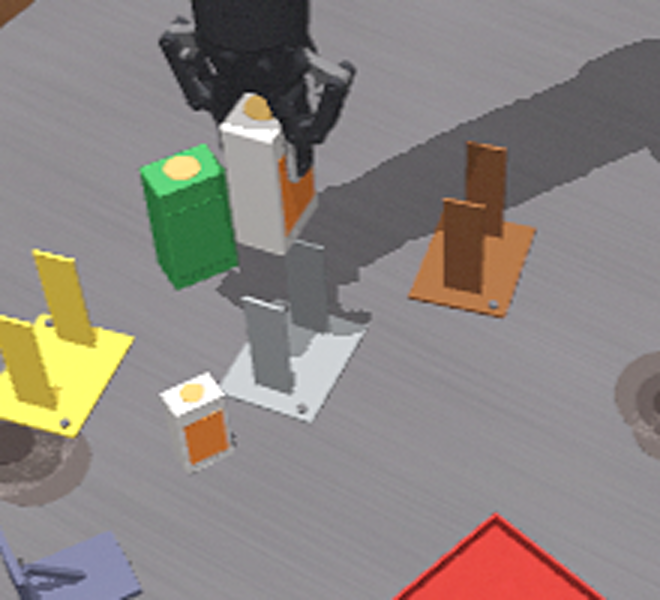

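The tin hangs upright between the fingers, clear of the empty holder (crop: tin at (260,190), holder at (300,370)). Next: carry it to open floor and set it down.

Emit:
{"method": "play_rows", "body": {"motion": [{"fingers": 1, "translation": [-0.8, 0, 0], "roll": -1}, {"fingers": 1, "translation": [-2.5, 0, 0], "roll": -3}, {"fingers": 1, "translation": [-4.8, -0.2, 0], "roll": -5}, {"fingers": 1, "translation": [-7.2, -0.4, 0], "roll": -7}, {"fingers": 1, "translation": [-9.6, -0.5, 0], "roll": -10}, {"fingers": 1, "translation": [-12, -0.6, 0], "roll": -12}, {"fingers": 1, "translation": [-14.4, -0.7, 0], "roll": -14}, {"fingers": 1, "translation": [-16.8, -0.8, 0], "roll": -16}, {"fingers": 1, "translation": [-18.8, -1, 0], "roll": -18}, {"fingers": 1, "translation": [-20, -1, 1], "roll": -19}, {"fingers": 1, "translation": [-20.5, -1, 2.5], "roll": -20}, {"fingers": 1, "translation": [-20.5, -1, 4.5], "roll": -20}, {"fingers": 1, "translation": [-20.5, -1, 6.5], "roll": -20}, {"fingers": 1, "translation": [-20.5, -1, 8.5], "roll": -20}, {"fingers": 1, "translation": [-20.5, -1, 10.5], "roll": -20}, {"fingers": 1, "translation": [-20.5, -1, 12], "roll": -20}, {"fingers": 1, "translation": [-20.5, -1, 13], "roll": -20}, {"fingers": 1, "translation": [-20.5, -1, 13.8], "roll": -20}, {"fingers": 1, "translation": [-20.5, -1, 14.2], "roll": -20}, {"fingers": 1, "translation": [-20.5, -1, 14.2], "roll": -20}]}}

```text
clock: 6.22
eef_pos: [0.449, -0.05, 0.0806]
tool_rot: [0.866, -0.5, -0.001, 0.0]
ft_force: [-0.8, -0.3, -4.7]
grip_width: 0.0394
```

Emit:
{"method": "play_rows", "body": {"motion": [{"fingers": 1, "translation": [0, 0, 0.15], "roll": 0}, {"fingers": 1, "translation": [0, 0, 0.3], "roll": 0}, {"fingers": 1, "translation": [0, 0, 0.45], "roll": 0}, {"fingers": 1, "translation": [0, 0, 0.6], "roll": 0}, {"fingers": 1, "translation": [0, 0, 0.7], "roll": 0}, {"fingers": 1, "translation": [0, 0, 0.8], "roll": 0}, {"fingers": 1, "translation": [0, 0, 0.8], "roll": 0}, {"fingers": 1, "translation": [0, 0, 0.8], "roll": 0}]}}

```text
clock: 6.88
eef_pos: [0.4497, -0.0503, 0.0733]
tool_rot: [0.866, -0.501, -0.0, 0.0]
ft_force: [-0.2, 0.4, -4.5]
grip_width: 0.0393
```

Emit:
{"method": "play_rows", "body": {"motion": [{"fingers": 1, "translation": [0, 0, 0.05], "roll": 0}, {"fingers": 1, "translation": [0, 0, 0.1], "roll": 0}, {"fingers": 1, "translation": [0, 0, 0.15], "roll": 0}, {"fingers": 1, "translation": [0, 0, 0.2], "roll": 0}, {"fingers": 1, "translation": [0, 0, 0.2], "roll": 0}, {"fingers": 1, "translation": [0, 0, 0.2], "roll": 0}]}}

```text
clock: 7.38
eef_pos: [0.4498, -0.0503, 0.0714]
tool_rot: [0.866, -0.501, 0.0, -0.0]
ft_force: [0.2, -0.1, -2.9]
grip_width: 0.0396
```

Emit:
{"method": "play_rows", "body": {"motion": [{"fingers": 1, "translation": [0, 0, 0.05], "roll": 0}, {"fingers": 1, "translation": [0, 0, 0.1], "roll": 0}, {"fingers": 1, "translation": [0, 0, 0.1], "roll": 0}, {"fingers": 1, "translation": [0, 0, 0.1], "roll": 0}]}}

```text
clock: 7.72
eef_pos: [0.4498, -0.0502, 0.0714]
tool_rot: [0.866, -0.5, 0.0, -0.0]
ft_force: [-2.8, 1.8, 7.0]
grip_width: 0.0393
```

Emit:
{"method": "play_rows", "body": {"motion": [{"fingers": 0.2, "translation": [0, 0, 0], "roll": 0}, {"fingers": -0.2, "translation": [0, 0, 0], "roll": 0}, {"fingers": -0.6, "translation": [0, 0, 0], "roll": 0}, {"fingers": -1, "translation": [0, 0, 0], "roll": 0}, {"fingers": -1, "translation": [0, 0, 0], "roll": 0}, {"fingers": -1, "translation": [0, 0, 0], "roll": 0}, {"fingers": -1, "translation": [0, 0, 0], "roll": 0}, {"fingers": -1, "translation": [0, 0, -1], "roll": 0}, {"fingers": -1, "translation": [0, 0, -3], "roll": 0}, {"fingers": -1, "translation": [0, 0, -5.5], "roll": 0}, {"fingers": -1, "translation": [0, 0, -8], "roll": 0}, {"fingers": -1, "translation": [0, 0, -10.5], "roll": 0}, {"fingers": -1, "translation": [0, 0, -13], "roll": 0}, {"fingers": -1, "translation": [0, 0, -15], "roll": 0}, {"fingers": -1, "translation": [0, 0, -16.5], "roll": 0}, {"fingers": -1, "translation": [0, 0, -17], "roll": 0}, {"fingers": -1, "translation": [0, 0, -17], "roll": 0}, {"fingers": -1, "translation": [0, 0, -17], "roll": 0}]}}

```text
clock: 9.22
eef_pos: [0.4495, -0.0503, 0.2396]
tool_rot: [0.866, -0.501, -0.0, 0.0]
ft_force: [0.1, -0.5, 0.1]
grip_width: 0.0855
```

```bash
python3 - <<'E'
from h import *
from workcell import bot
o=bot.get_obs();st(o)
im,*C=snap(bot,'wrist','w3');s,*B=snap(bot,'scene','s3')
e=proj(np.array([.4498,-.0502,.11]),*C);f=proj(np.array([.4498,-.0502,.11]),*B);print('exp',e,f)
for n,i,A,p in(('w',im,C,e),('s',s,B,f)):
  for c in blobs(i,[8,60,150],[35,255,255],30):
    if np.hypot(*(cen(c)-p))<60:print(n,cen(c),cv2.contourArea(c),onz(cen(c),*A,.11))
x,y=e.astype(int)
for lo in(200,235,245,251):
  for c in blobs(im,[0,0,lo],[180,30,255],800,(max(x-80,0),max(y-80,0),x+80,y+80))[:1]:print(lo,rect(c,*C,.11))
cv2.imwrite('pics/c3.png',np.hstack([cv2.resize(im,(400,300)),cv2.resize(s[int(f[1])-75:int(f[1])+75,int(f[0])-100:int(f[0])+100],(400,300))]))
E
```

```text
t 9.2167 tcp [ 0.4495 -0.0503  0.2396] yaw -60.07 zax [-0.0008  0.0001 -1.    ] F [ 0.0842 -0.4989  0.1393] w 0.08554840128879486 j6 143.7
exp [313.4212 235.7382] [356.4015 206.8455]
w [313.2034 238.8941] 1025.0 [ 0.4476 -0.0513  0.11  ]
s [324.0744 180.7677] 181.5 [ 0.421 -0.152  0.11 ]
s [347.3707 170.4762] 98.0 [ 0.3643 -0.1242  0.11  ]
s [355.5185 206.251 ] 81.0 [ 0.4493 -0.0527  0.11  ]
200 [ 0.4485 -0.0508  0.0583  0.0392 29.9144]
235 [ 0.4485 -0.0507  0.057   0.0387 29.4755]
245 [ 0.4516 -0.0489  0.0496  0.0386 29.918 ]
251 [ 0.4516 -0.049   0.0496  0.0384 29.918 ]
```

View pics/c3.png

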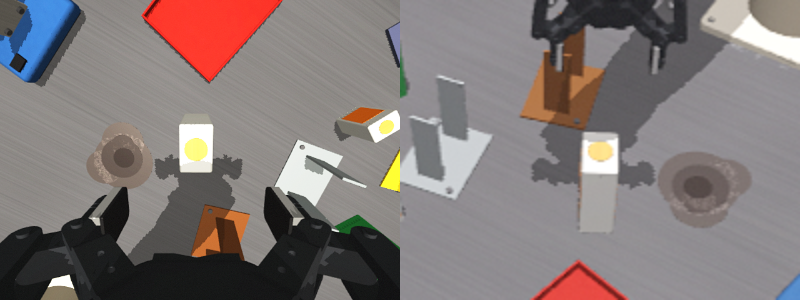

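Tin stands upright alone (wrist half: (196,148); scene half: (600,180)), at about (0.449,-0.051), axis 30°. Turn 90° and grip the narrow ends.

Emit:
{"method": "play_rows", "body": {"motion": [{"fingers": -1, "translation": [0, 0, 0], "roll": -7}, {"fingers": -1, "translation": [0, 0, 0], "roll": -14}, {"fingers": -1, "translation": [0, 0, 0], "roll": -21}, {"fingers": -1, "translation": [0, 0, 0], "roll": -28}, {"fingers": -1, "translation": [0, 0, 0], "roll": -35}, {"fingers": -1, "translation": [0, 0, 0], "roll": -42}, {"fingers": -1, "translation": [0, 0, 0], "roll": -49}, {"fingers": -1, "translation": [0, 0, 0], "roll": -56}, {"fingers": -1, "translation": [0, 0, 0], "roll": -63}, {"fingers": -1, "translation": [0, 0, 0], "roll": -70}, {"fingers": -1, "translation": [0, 0, 0], "roll": -77}, {"fingers": -1, "translation": [0, 0, 0], "roll": -84}, {"fingers": -1, "translation": [0, 0, 0], "roll": -90}, {"fingers": -1, "translation": [0, 0, 0], "roll": -90}, {"fingers": -1, "translation": [0, 0, 0], "roll": -90}]}}

```text
clock: 10.57
eef_pos: [0.4492, -0.0502, 0.2392]
tool_rot: [0.966, 0.257, -0.001, -0.0]
ft_force: [-0.2, 0.6, -0.4]
grip_width: 0.0853
```

```bash
python3 - <<'E'
from h import *
from workcell import bot
o=bot.get_obs();st(o);print(delta(o,[.449,-.051,.073],29.8))
im,*C=snap(bot,'wrist','w4')
for c in blobs(im,[15,60,150],[35,255,255],300):print(cen(c),cv2.contourArea(c),onz(cen(c),*C,.11))
E
```

```text
t 10.5667 tcp [ 0.4492 -0.0502  0.2392] yaw 29.78 zax [-0.0022  0.0002 -1.    ] F [-0.17    0.5607 -0.441 ] w 0.08531006919698972 j6 53.8
(array([-0.02,  0.08, 16.62]), np.float64(-0.02))
[311.2098 235.9724] 1076.5 [ 0.4475 -0.0514  0.11  ]
[551.0399 351.163 ] 960.0 [ 0.661  -0.0389  0.11  ]
```

Emit:
{"method": "play_rows", "body": {"motion": [{"fingers": -1, "translation": [-0.15, 0, 2], "roll": 0}, {"fingers": -1, "translation": [-0.15, 0, 4.5], "roll": 0}, {"fingers": -1, "translation": [-0.15, 0, 7], "roll": 0}, {"fingers": -1, "translation": [-0.15, 0, 9], "roll": 0}, {"fingers": -1, "translation": [-0.15, 0, 11], "roll": 0}, {"fingers": -1, "translation": [-0.15, 0, 13], "roll": 0}, {"fingers": -1, "translation": [-0.15, 0, 14.5], "roll": 0}, {"fingers": -1, "translation": [-0.15, 0, 15.8], "roll": 0}, {"fingers": -1, "translation": [-0.15, 0, 16.5], "roll": 0}, {"fingers": -1, "translation": [-0.15, 0, 16.5], "roll": 0}, {"fingers": -0.5, "translation": [-0.15, 0, 16.5], "roll": 0}, {"fingers": 0, "translation": [-0.15, 0, 16.5], "roll": 0}, {"fingers": 0.5, "translation": [-0.15, 0, 16.5], "roll": 0}, {"fingers": 1, "translation": [-0.15, 0, 16.5], "roll": 0}, {"fingers": 1, "translation": [-0.15, 0, 16.5], "roll": 0}, {"fingers": 1, "translation": [-0.15, 0, 16.5], "roll": 0}, {"fingers": 1, "translation": [-0.15, 0, 16.5], "roll": 0}, {"fingers": 1, "translation": [-0.15, 0, 16.5], "roll": 0}]}}

```text
clock: 12.12
eef_pos: [0.4488, -0.0513, 0.0763]
tool_rot: [0.966, 0.258, 0.001, 0.001]
ft_force: [-2.5, -2.1, 6.4]
grip_width: 0.0596
```

Emit:
{"method": "play_rows", "body": {"motion": [{"fingers": 1, "translation": [0, 0, -0.5], "roll": 0}, {"fingers": 1, "translation": [0, 0, -1.5], "roll": 0}, {"fingers": 1, "translation": [0, 0, -3], "roll": 0}, {"fingers": 1, "translation": [0, 0, -4.8], "roll": 0}, {"fingers": 1, "translation": [0, 0, -6.6], "roll": 0}, {"fingers": 1, "translation": [0, 0, -8.4], "roll": 0}, {"fingers": 1, "translation": [0, 0, -10.2], "roll": 0}, {"fingers": 1, "translation": [0, 0, -12], "roll": 0}, {"fingers": 1, "translation": [0, 0, -13.8], "roll": 0}, {"fingers": 1, "translation": [0, 0, -15.6], "roll": 0}, {"fingers": 1, "translation": [0, 0, -17], "roll": 0}, {"fingers": 1, "translation": [0, 0, -18], "roll": 0}, {"fingers": 1, "translation": [0, 0, -18.5], "roll": 0}, {"fingers": 1, "translation": [0, 0, -18.5], "roll": 0}, {"fingers": 1, "translation": [0, 0, -18.5], "roll": 0}]}}

```text
clock: 13.37
eef_pos: [0.4481, -0.0509, 0.2597]
tool_rot: [0.966, 0.258, -0.0, -0.0]
ft_force: [0.3, -0.2, -4.4]
grip_width: 0.0598
```

```bash
python3 - <<'E'
from h import *
from workcell import bot
o=bot.get_obs();st(o);print(delta(o,[.470,.2553,o['eef_pos'][2]],-10))
E
```

```text
t 13.3667 tcp [ 0.4481 -0.0509  0.2597] yaw 29.94 zax [-0.001   0.0003 -1.    ] F [ 0.3345 -0.1771 -4.4069] w 0.05976400407646692 j6 53.6
(array([ 17.18, -25.44,   0.01]), np.float64(39.94))
```

Emit:
{"method": "play_rows", "body": {"motion": [{"fingers": 1, "translation": [0.5, -0.7, 0], "roll": 2}, {"fingers": 1, "translation": [1.5, -2.2, 0], "roll": 5}, {"fingers": 1, "translation": [2.8, -4.1, 0], "roll": 8}, {"fingers": 1, "translation": [4.1, -6.1, 0], "roll": 11}, {"fingers": 1, "translation": [5.4, -8, 0], "roll": 14}, {"fingers": 1, "translation": [6.7, -9.9, 0], "roll": 17}, {"fingers": 1, "translation": [8, -11.8, 0], "roll": 20}, {"fingers": 1, "translation": [9.3, -13.8, 0], "roll": 23}, {"fingers": 1, "translation": [10.6, -15.7, 0], "roll": 26}, {"fingers": 1, "translation": [11.9, -17.6, 0], "roll": 29}, {"fingers": 1, "translation": [13.2, -19.5, 0], "roll": 32}, {"fingers": 1, "translation": [14.5, -21.5, 0], "roll": 35}, {"fingers": 1, "translation": [15.8, -23.4, 0], "roll": 38}, {"fingers": 1, "translation": [16.7, -24.7, 0], "roll": 39.5}, {"fingers": 1, "translation": [17.2, -25.4, 0], "roll": 40}, {"fingers": 1, "translation": [17.2, -25.4, 0], "roll": 40}, {"fingers": 1, "translation": [17.2, -25.4, 0], "roll": 40}]}}

```text
clock: 14.78
eef_pos: [0.4702, 0.2544, 0.2592]
tool_rot: [0.996, -0.087, -0.001, 0.001]
ft_force: [-0.1, -0.2, -3.5]
grip_width: 0.0596
```

```bash
python3 - <<'E'
from h import *
from workcell import bot
o=bot.get_obs();st(o);print(delta(o,[.470,.2553,o['eef_pos'][2]],-10))
im,*C=snap(bot,'wrist','w5');s,*B=snap(bot,'scene','s5')
f=proj(np.array([.47,.255,.2]),*B).astype(int)
cv2.imwrite('pics/c5.png',np.hstack([cv2.resize(im,(400,300)),cv2.resize(s[f[1]-55:f[1]+95,f[0]-100:f[0]+100],(400,300))]))
print(f,[proj(np.array(p),*C) for p in([.4655,.2276,.138],[.476,.2837,.138])])
E
```

```text
t 14.7833 tcp [0.4702 0.2544 0.2592] yaw -10.01 zax [-0.002  -0.0018 -1.    ] F [-0.0696 -0.2093 -3.5118] w 0.05960013479807371 j6 128.4
(array([-0.04, -0.08, -0.  ]), np.float64(-0.01))
[496 248] [array([313.5543, 274.4334]), array([314.3841, 196.4259])]
```

View pics/c5.png

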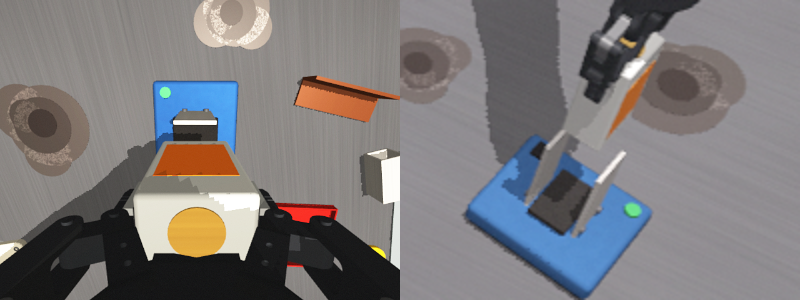

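Wrist half: near plate top at (195,121), as predicted, tin at (200,190) above the shaker; scene half: tin hangs upright over the plates (550–610,165). Centre and go in to just above the pad.

Emit:
{"method": "play_rows", "body": {"motion": [{"fingers": 1, "translation": [0, -0.1, 0.5], "roll": 0}, {"fingers": 1, "translation": [0, -0.1, 1.5], "roll": 0}, {"fingers": 1, "translation": [0, -0.1, 2.5], "roll": 0}, {"fingers": 1, "translation": [0, -0.1, 3.3], "roll": 0}, {"fingers": 1, "translation": [0, -0.1, 4], "roll": 0}, {"fingers": 1, "translation": [0, -0.1, 4.7], "roll": 0}, {"fingers": 1, "translation": [0, -0.1, 5.4], "roll": 0}, {"fingers": 1, "translation": [0, -0.1, 6.1], "roll": 0}, {"fingers": 1, "translation": [0, -0.1, 6.8], "roll": 0}, {"fingers": 1, "translation": [0, -0.1, 7.5], "roll": 0}, {"fingers": 1, "translation": [0, -0.1, 8.2], "roll": 0}, {"fingers": 1, "translation": [0, -0.1, 8.9], "roll": 0}, {"fingers": 1, "translation": [0, -0.1, 9.6], "roll": 0}, {"fingers": 1, "translation": [0, -0.1, 10.3], "roll": 0}, {"fingers": 1, "translation": [0, -0.1, 11], "roll": 0}, {"fingers": 1, "translation": [0, -0.1, 11.7], "roll": 0}, {"fingers": 1, "translation": [0, -0.1, 12.3], "roll": 0}, {"fingers": 1, "translation": [0, -0.1, 12.7], "roll": 0}, {"fingers": 1, "translation": [0, -0.1, 13], "roll": 0}, {"fingers": 1, "translation": [0, -0.1, 13], "roll": 0}]}}

```text
clock: 16.55
eef_pos: [0.4706, 0.2557, 0.1296]
tool_rot: [0.996, -0.088, -0.0, 0.0]
ft_force: [-0.1, -0.2, -4.5]
grip_width: 0.0594
```

Emit:
{"method": "play_rows", "body": {"motion": [{"fingers": 1, "translation": [0, 0, 0.2], "roll": 0}, {"fingers": 1, "translation": [0, 0, 0.4], "roll": 0}, {"fingers": 1, "translation": [0, 0, 0.6], "roll": 0}, {"fingers": 1, "translation": [0, 0, 0.8], "roll": 0}, {"fingers": 1, "translation": [0, 0, 1], "roll": 0}, {"fingers": 1, "translation": [0, 0, 1.2], "roll": 0}, {"fingers": 1, "translation": [0, 0, 1.4], "roll": 0}, {"fingers": 1, "translation": [0, 0, 1.4], "roll": 0}, {"fingers": 1, "translation": [0, 0, 1.4], "roll": 0}]}}

```text
clock: 17.3
eef_pos: [0.4712, 0.2562, 0.1177]
tool_rot: [0.996, -0.088, 0.001, -0.001]
ft_force: [-3.2, -0.8, 7.5]
grip_width: 0.0592
```

Emit:
{"method": "play_rows", "body": {"motion": [{"fingers": 1, "translation": [0, 0, 0.15], "roll": 0}, {"fingers": 1, "translation": [0, 0, 0.3], "roll": 0}, {"fingers": 1, "translation": [0, 0, 0.45], "roll": 0}, {"fingers": 1, "translation": [0, 0, 0.6], "roll": 0}, {"fingers": 1, "translation": [0, 0, 0.7], "roll": 0}, {"fingers": 1, "translation": [0, 0, 0.7], "roll": 0}, {"fingers": 1, "translation": [0, 0, 0.7], "roll": 0}]}}

```text
clock: 17.88
eef_pos: [0.4712, 0.2562, 0.1121]
tool_rot: [0.996, -0.088, 0.001, -0.001]
ft_force: [-6.1, -2.3, 12.9]
grip_width: 0.0594
```

Emit:
{"method": "play_rows", "body": {"motion": [{"fingers": 1, "translation": [0, 0, 0.1], "roll": 0}, {"fingers": 1, "translation": [0, 0, 0.2], "roll": 0}, {"fingers": 1, "translation": [0, 0, 0.3], "roll": 0}, {"fingers": 1, "translation": [0, 0, 0.3], "roll": 0}, {"fingers": 1, "translation": [0, 0, 0.3], "roll": 0}, {"fingers": 1, "translation": [0, 0, 0.3], "roll": 0}]}}

```text
clock: 18.38
eef_pos: [0.4712, 0.2564, 0.1119]
tool_rot: [0.996, -0.088, 0.002, -0.001]
ft_force: [-11.1, -4.6, 30.4]
grip_width: 0.0594
```

Position is stuck while force has jumped: the pad is on its stop. Hold for about 2.5 s and look.

Emit:
{"method": "play_rows", "body": {"motion": [{"fingers": 1, "translation": [0, 0, 0], "roll": 0}, {"fingers": 1, "translation": [0, 0, 0], "roll": 0}, {"fingers": 1, "translation": [0, 0, 0], "roll": 0}, {"fingers": 1, "translation": [0, 0, 0], "roll": 0}, {"fingers": 1, "translation": [0, 0, 0], "roll": 0}, {"fingers": 1, "translation": [0, 0, 0], "roll": 0}, {"fingers": 1, "translation": [0, 0, 0], "roll": 0}, {"fingers": 1, "translation": [0, 0, 0], "roll": 0}, {"fingers": 1, "translation": [0, 0, 0], "roll": 0}, {"fingers": 1, "translation": [0, 0, 0], "roll": 0}, {"fingers": 1, "translation": [0, 0, 0], "roll": 0}, {"fingers": 1, "translation": [0, 0, 0], "roll": 0}, {"fingers": 1, "translation": [0, 0, 0], "roll": 0}, {"fingers": 1, "translation": [0, 0, 0], "roll": 0}, {"fingers": 1, "translation": [0, 0, 0], "roll": 0}, {"fingers": 1, "translation": [0, 0, 0], "roll": 0}, {"fingers": 1, "translation": [0, 0, 0], "roll": 0}, {"fingers": 1, "translation": [0, 0, 0], "roll": 0}, {"fingers": 1, "translation": [0, 0, 0], "roll": 0}, {"fingers": 1, "translation": [0, 0, 0], "roll": 0}]}}

```text
clock: 20.05
eef_pos: [0.4712, 0.2564, 0.112]
tool_rot: [0.996, -0.088, 0.002, -0.001]
ft_force: [-11.3, -5.5, 30.5]
grip_width: 0.059
```

Emit:
{"method": "play_rows", "body": {"motion": [{"fingers": 1, "translation": [0, 0, 0], "roll": 0}, {"fingers": 1, "translation": [0, 0, 0], "roll": 0}, {"fingers": 1, "translation": [0, 0, 0], "roll": 0}, {"fingers": 1, "translation": [0, 0, 0], "roll": 0}, {"fingers": 1, "translation": [0, 0, 0], "roll": 0}, {"fingers": 1, "translation": [0, 0, 0], "roll": 0}, {"fingers": 1, "translation": [0, 0, 0], "roll": 0}, {"fingers": 1, "translation": [0, 0, 0], "roll": 0}, {"fingers": 1, "translation": [0, 0, 0], "roll": 0}, {"fingers": 1, "translation": [0, 0, 0], "roll": 0}, {"fingers": 1, "translation": [0, 0, 0], "roll": 0}, {"fingers": 1, "translation": [0, 0, 0], "roll": 0}]}}

```text
clock: 21.05
eef_pos: [0.4712, 0.2564, 0.1119]
tool_rot: [0.996, -0.088, 0.002, -0.001]
ft_force: [-11.1, -4.3, 30.7]
grip_width: 0.0595
```

```bash
python3 - <<'E'
from h import *
from workcell import bot
o=bot.get_obs();st(o)
s,*B=snap(bot,'scene','s6');w,*C=snap(bot,'wrist','w6')
f=proj(np.array([.47,.255,.1]),*B).astype(int)
cv2.imwrite('pics/c6.png',np.hstack([cv2.resize(w,(400,300)),cv2.resize(s[f[1]-90:f[1]+60,f[0]-100:f[0]+100],(400,300),interpolation=cv2.INTER_CUBIC)]))
E
```

```text
t 21.05 tcp [0.4712 0.2564 0.1119] yaw -10.05 zax [ 0.0038  0.0025 -1.    ] F [-11.0669  -4.2865  30.6822] w 0.059456954323278306 j6 128.6
```

View pics/c6.png

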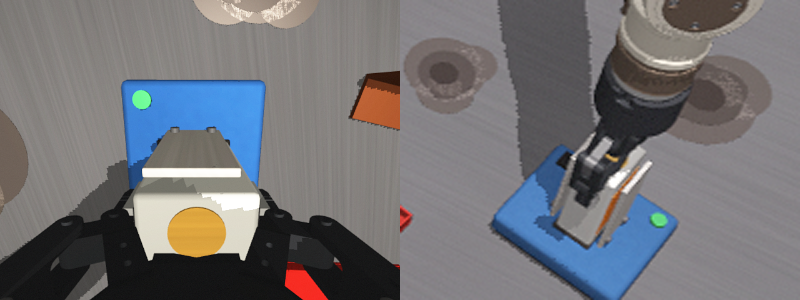

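The tin is fully down between the plates (scene half (590,210)); its plug has not shifted in the wrist view (197,230), so no slip. Draw it out.

Emit:
{"method": "play_rows", "body": {"motion": [{"fingers": 1, "translation": [0, 0, -0.3], "roll": 0}, {"fingers": 1, "translation": [0, 0, -0.7], "roll": 0}, {"fingers": 1, "translation": [0, 0, -1.2], "roll": 0}, {"fingers": 1, "translation": [0, 0, -1.8], "roll": 0}, {"fingers": 1, "translation": [0, 0, -2.5], "roll": 0}, {"fingers": 1, "translation": [0, 0, -3.3], "roll": 0}, {"fingers": 1, "translation": [0, 0, -4.3], "roll": 0}, {"fingers": 1, "translation": [0, 0, -5.3], "roll": 0}, {"fingers": 1, "translation": [0, 0, -6.3], "roll": 0}, {"fingers": 1, "translation": [0, 0, -7.3], "roll": 0}, {"fingers": 1, "translation": [0, 0, -8.5], "roll": 0}, {"fingers": 1, "translation": [0, 0, -9.8], "roll": 0}, {"fingers": 1, "translation": [0, 0, -11.2], "roll": 0}, {"fingers": 1, "translation": [0, 0, -12.6], "roll": 0}, {"fingers": 1, "translation": [0, 0, -14], "roll": 0}, {"fingers": 1, "translation": [0, 0, -15], "roll": 0}, {"fingers": 1, "translation": [0, 0, -15.7], "roll": 0}, {"fingers": 1, "translation": [0, 0, -16], "roll": 0}, {"fingers": 1, "translation": [0, 0, -16], "roll": 0}, {"fingers": 1, "translation": [0, 0, -16], "roll": 0}]}}

```text
clock: 22.82
eef_pos: [0.4707, 0.2558, 0.2658]
tool_rot: [0.996, -0.088, -0.0, 0.0]
ft_force: [0.6, 0.2, -4.4]
grip_width: 0.0595
```

```bash
python3 - <<'E'
from h import *
from workcell import bot
o=bot.get_obs();st(o);print(delta(o,[.605,.016,o['eef_pos'][2]],-12.5))
s,*B=load('s3');t,*A=load('t2')
# tray from scene view as second view check
c=blobs(s,[0,150,100],[6,255,255],500)[0];print('tray scene',rect(c,*B,.016))
q=cen(blobs(t,[0,150,100],[6,255,255],500)[0]);print('tri',tri(q,A,cen(c),B))
E
```

```text
t 22.8167 tcp [0.4707 0.2558 0.2658] yaw -10.07 zax [-0.0008 -0.0005 -1.    ] F [ 0.5881  0.1753 -4.4337] w 0.05949003965674663 j6 128.6
(array([17.41, 21.26, -0.  ]), np.float64(2.43))
tray scene [ 0.6173  0.0186  0.1328  0.1545 77.5307]
tri (array([0.6146, 0.0168, 0.0042]), np.float64(7.553749513252652e-05))
```

Emit:
{"method": "play_rows", "body": {"motion": [{"fingers": 1, "translation": [0.6, 0.7, 0], "roll": 0}, {"fingers": 1, "translation": [1.8, 2.2, 0], "roll": 0}, {"fingers": 1, "translation": [3.3, 4, 0], "roll": 0}, {"fingers": 1, "translation": [4.8, 5.9, 0], "roll": 0}, {"fingers": 1, "translation": [6.3, 7.7, 0], "roll": 0}, {"fingers": 1, "translation": [7.8, 9.5, 0], "roll": 1}, {"fingers": 1, "translation": [9.3, 11.4, 0], "roll": 1}, {"fingers": 1, "translation": [10.8, 13.2, 0], "roll": 1}, {"fingers": 1, "translation": [12.3, 15, 0], "roll": 2}, {"fingers": 1, "translation": [13.8, 16.8, 0], "roll": 2}, {"fingers": 1, "translation": [15.3, 18.7, 0], "roll": 2}, {"fingers": 1, "translation": [16.6, 20.3, 0], "roll": 2}, {"fingers": 1, "translation": [17.4, 21.2, 0], "roll": 2}, {"fingers": 1, "translation": [17.4, 21.2, 0], "roll": 2}, {"fingers": 1, "translation": [17.4, 21.2, 0], "roll": 2}]}}

```text
clock: 24.07
eef_pos: [0.605, 0.0161, 0.2653]
tool_rot: [0.994, -0.106, -0.001, -0.0]
ft_force: [-1.4, 0.8, -4.7]
grip_width: 0.0594
```

Emit:
{"method": "play_rows", "body": {"motion": [{"fingers": 1, "translation": [0, 0, 0.7], "roll": 0}, {"fingers": 1, "translation": [0, 0, 2], "roll": 0}, {"fingers": 1, "translation": [0, 0, 3.5], "roll": 0}, {"fingers": 1, "translation": [0, 0, 5], "roll": 0}, {"fingers": 1, "translation": [0, 0, 6.5], "roll": 0}, {"fingers": 1, "translation": [0, 0, 8], "roll": 0}, {"fingers": 1, "translation": [0, 0, 9.5], "roll": 0}, {"fingers": 1, "translation": [0, 0, 11], "roll": 0}, {"fingers": 1, "translation": [0, 0, 12.5], "roll": 0}, {"fingers": 1, "translation": [0, 0, 14], "roll": 0}, {"fingers": 1, "translation": [0, 0, 15.3], "roll": 0}, {"fingers": 1, "translation": [0, 0, 16.3], "roll": 0}, {"fingers": 1, "translation": [0, 0, 17], "roll": 0}, {"fingers": 1, "translation": [0, 0, 17.4], "roll": 0}, {"fingers": 1, "translation": [0, 0, 17.4], "roll": 0}, {"fingers": 1, "translation": [0, 0, 17.4], "roll": 0}]}}

```text
clock: 25.4
eef_pos: [0.6054, 0.017, 0.0927]
tool_rot: [0.994, -0.105, 0.0, -0.0]
ft_force: [-0.1, -0.3, -3.2]
grip_width: 0.0594
```

Emit:
{"method": "play_rows", "body": {"motion": [{"fingers": 1, "translation": [0, 0, 0.3], "roll": 0}, {"fingers": 1, "translation": [0, 0, 0.6], "roll": 0}, {"fingers": 1, "translation": [0, 0, 0.8], "roll": 0}, {"fingers": 1, "translation": [0, 0, 1], "roll": 0}, {"fingers": 1, "translation": [0, 0, 1.1], "roll": 0}, {"fingers": 1, "translation": [0, 0, 1.2], "roll": 0}, {"fingers": 1, "translation": [0, 0, 1.3], "roll": 0}, {"fingers": 1, "translation": [0, 0, 1.4], "roll": 0}, {"fingers": 1, "translation": [0, 0, 1.45], "roll": 0}, {"fingers": 1, "translation": [0, 0, 1.45], "roll": 0}, {"fingers": 1, "translation": [0, 0, 1.45], "roll": 0}]}}

```text
clock: 26.32
eef_pos: [0.6052, 0.0168, 0.0793]
tool_rot: [0.994, -0.105, 0.0, -0.0]
ft_force: [-4.2, -0.0, 5.2]
grip_width: 0.0593
```

Touched down at the predicted height (TCP 0.0793) with about 9 N. Release and withdraw.

Emit:
{"method": "play_rows", "body": {"motion": [{"fingers": 0.2, "translation": [0, 0, 0], "roll": 0}, {"fingers": -0.2, "translation": [0, 0, 0], "roll": 0}, {"fingers": -0.6, "translation": [0, 0, 0], "roll": 0}, {"fingers": -1, "translation": [0, 0, 0], "roll": 0}, {"fingers": -1, "translation": [0, 0, 0], "roll": 0}, {"fingers": -1, "translation": [0, 0, 0], "roll": 0}, {"fingers": -1, "translation": [0, 0, 0], "roll": 0}, {"fingers": -1, "translation": [0, 0, -1], "roll": 0}, {"fingers": -1, "translation": [0, 0, -3], "roll": 0}, {"fingers": -1, "translation": [0, 0, -5.5], "roll": 0}, {"fingers": -1, "translation": [0, 0, -8], "roll": 0}, {"fingers": -1, "translation": [0, 0, -10.5], "roll": 0}, {"fingers": -1, "translation": [0, 0, -13], "roll": 0}, {"fingers": -1, "translation": [0, 0, -15], "roll": 0}, {"fingers": -1, "translation": [0, 0, -16], "roll": 0}, {"fingers": -1, "translation": [0, 0, -16], "roll": 0}, {"fingers": -1, "translation": [0, 0, -16], "roll": 0}]}}

```text
clock: 27.73
eef_pos: [0.6053, 0.0167, 0.2379]
tool_rot: [0.994, -0.105, 0.0, -0.0]
ft_force: [1.2, 0.7, -0.4]
grip_width: 0.0857
```

```bash
python3 - <<'E'
from h import *
from workcell import bot
o=bot.get_obs();st(o)
s,*B=snap(bot,'scene','s7')
w,*C=snap(bot,'wrist','w7')
for c in blobs(w,[15,60,150],[35,255,255],300):print(cen(c),onz(cen(c),*C,.113))
cv2.imwrite('pics/c7.png',np.hstack([cv2.resize(w,(400,300)),cv2.resize(s[200:425,245:545],(400,300))]))
E
```

```text
t 27.7333 tcp [0.6053 0.0167 0.2379] yaw -12.07 zax [ 0.0008  0.     -1.    ] F [ 1.1599  0.6743 -0.4011] w 0.0857383804223048 j6 103.7
[492.1659 260.598 ] [ 0.7281 -0.0273  0.113 ]
[313.4193 236.1983] [0.6048 0.0179 0.113 ]
```

View pics/c7.png

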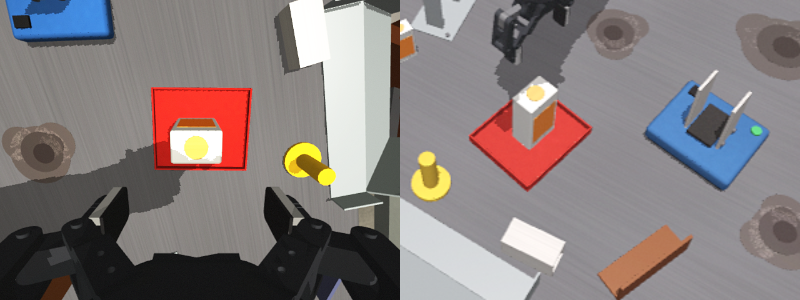

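The tin stands upright in the tray (scene half (535,110)), the pad is back up between the plates (710,120), and the steel pieces in view are undisturbed.

```bash
python3 -c "
from workcell import bot
print(bot.job_done())"
```

```text
the job is handed in; nothing more can be done
None
```

The job is done and handed in at about 28 s of the 72 s allowed; handing in gave no verdict.

- **Moving the tin:** I drew it out of the grey holder by its broad sides and stood it on open floor about 0.2 m away. I let go of it there and took it again by its narrow ends.
- **Pressing the pad:** I pushed the tin down between the shaker's plates onto the pad's stop. The tool stopped moving at z = 0.112 m, as predicted, while the force rose to about 30 N. I held it there for at least 2.6 s, and the tin did not slip in the grip.
- **Setting it down:** I stood the tin in the red tray, touching down at the predicted height, then let go and withdrew.

**Last checks:**
- The tin's plug measures (0.605, 0.018), about 8 mm from the tray's centre, and the tin looks upright.
- The pad looks back up, and the gripper is open and well clear with near-zero force on it.
- The angle offcut, tube stub and floor pin look where they were at the start. The corner bracket was not in the last picture, but the arm went nowhere near it.

None of the checks failed. The different camera measurements disagreed by at most about 2.5 mm on the tin, 2.5 mm on the shaker's centre and 5 mm on the tray's centre.

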